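# Switch on the coin vault's rolling shelving

## Robot

A 7-joint arm with a two-finger parallel gripper is mounted at the origin on the work surface. World frame = base frame: x ahead of the robot, y to its left, z up, the work surface at z = 0. Lengths are in m, angles in rad, forces in N, time in s.
With the tool pointing down it reaches from about 0.425 to 0.925 m from the base axis. Payload 6.8 kg.
Tool frame: the origin (TCP) lies on the centre line of the jaws, within the pads' length; the fingertips stand 14 mm ahead of it and the grasp point (between the pads) lies 5 mm behind it (r.tips_ahead is the distance from the TCP to the fingertips, in m); z points along the fingers, y is the line along which they close (so a half turn about z gives the same grasp; the last joint's range is limited). The gripper opens to 85 mm and grips with 20 to 120 N. Pads are 22 mm wide; open, the fingers measure 114 mm over their backs; the gripper's body (76 mm by 85 mm) begins 54 mm behind the grasp point. The pads swing forward as they close: fully open they stand 13 mm farther back than shut.
Start: joints at [-1.436, 0.477, 0.022, 1.555, -0.011, 1.109, -0.083], TCP at [0.162, 0.655, 0.245] pointing down, gripper open.
Joint ranges: [-2.96, 2.96], [-0.34, 2.1], [-1.41, 1.46], [0.24, 2.44], [-1.37, 4.51], [0.17, 1.92], [-2.96, 2.96]. Speed limits (rad/s): [2.39, 2.39, 3.14, 3.14, 3.14, 3.14, 3.14].

## Interface

Orientations are given as a rotation vector (axis times angle).
In Python, from bench import r, eyes gives the robot as it stands.
- The arm moves only by the tool step_arm, never from a script. Its argument "rows" is a list of rows, each a list of 6 numbers: the shift along the world's x, y, z in units of 60 cm (1.0 is 60 cm), then the turn, a rotation vector about the world's x, y, z in units of pi rad (1.0 is pi rad). In form: [[x, y, z, rx, ry, rz], ...]. A call has 1 to 5 rows; each row is the pose to reach, as a shift and turn from the pose commanded when the call began, turning the shorter way round; what a row does not reach only later rows make up. A row lasts 1/12 s, in which the tool goes at most 41.7 mm and 7.16 degrees, less where a joint would pass 70% of its speed; a pose out of reach is approached as far as the arm can. A call with a number of a shift or a turn outside -1 to 1 is refused whole. A call with a gripper value outside its range is refused whole. "jaw" is the closure, from 0 (fully open) to 1 (shut), set as the call begins (left out, the last holds). The fingers move at their own pace and stop on an object; "squeeze" is the grip in N (left out, the last holds). Time passes only in rows, so rows that repeat a pose let the fingers close. It gives the time, the measured TCP pose, the force, the opening and the grip force at its end, in the units of the state.
- r.get_obs(): the state, without advancing time (a new reading comes with each control period).
- eyes.grab_frame(name): name is "scene" or "top"; returns the picture (480x640x3 uint8, red, green, blue); there is no depth.
- eyes.camera_info(name): a dict with "mtx" (3x3 intrinsics, pixels), "extrinsics" (4x4, takes a point from camera to world coordinates). Camera axes: x right, y down, z forward; pixel columns grow to the right and rows downward; lengths in m; the calibration is good to about 2 mm. A picture is of the moment at which its call begins. camera_info takes no time and is no camera call.
- r.hand_in(): hands the job in; it is judged then, once.
The state is a dict: "clock": time; "joints": joint angles; "qvel": joint speeds; "tau": joint torques, N m; "tcp_pos": TCP position; "orientation": TCP orientation; "contact_force": force on the tool from outside, world axes, zero at the start; "moment": the same for the moment, N m; "grip_width": finger opening in m; "gripper_force": force on a finger pad.
Only numpy, scipy, OpenCV 4.12 (cv2) and the standard library are available. Lean on these libraries where they do the work, as an engineer would, in place of code of your own. Each camera call takes 0.05 s, during which the arm holds its last target. There are 200 camera calls.

## Task

Switch on the drive of the vault's rolling shelving. On the grey switch box whose hinged metal guard ends in a flat tab (not the neighbouring box whose guard has a round knob), lift the guard by its tab and swing it well past upright, push the toggle lever beneath it all the way over from right to left as seen from the box's tab side, and then lower the guard until it is fully shut again, leaving the lever over to the left.

Things in the scene. Friction and masses are not known exactly. Their poses are not given: they have to be found in the camera images.
- switch_box: Fixed grey steel box, 140 (x) by 110 (y) by 50 mm high, on the table; origin: centre of its underside, z up. Its -x side is the tab side, roughly facing the robot; +y is left seen from there. At its far edge an upright bracket (80 mm wide, x = 60 to 68 mm, up to height 100 mm) bears the guard's hinge: axis along y at x = 60 mm, height 105 mm. The neighbour box's guard has a round knob, no tab.
- guard (a joint): Angle (rad) of the guard, a flat bare-metal flap hinged at the box's far edge: 0 shut (level, over the lever), growing as the tab swings up and away from the tab side; 1.57 upright, 2.1 end stop. Flap: 95 mm from the hinge axis, 76 wide, 5 thick; then the tab: 50 mm long, 26 wide, 8 thick. It stays wherever it is left; 1 to 2 N at the tab moves it. May start slightly ajar.
- guard_tab (a point): Grip point of the guard's tab: on its centre line, mid-thickness, 125 mm from the hinge axis, 30 mm beyond the flap's edge, 20 mm from the tab's end. Axes turn with the guard; when shut they are the box's, and the point is at x = -65 mm, height 105 mm in the box's frame. Pinched across its 26 mm width (along the box's y), the tab can turn between the fingers as they follow the arc.
- toggle (a joint): Angle (rad) of the toggle lever under the guard: 0 off, leaning 0.45 rad right (the box's -y); 0.9 on, the end stop, leaning 0.45 rad left (+y). A 9 mm steel rod ending in a black ball 16 mm across, centre 36 mm from the pivot, which is at x = 0, y = 0, height 52 mm in the box's frame (axis along x). It stays where it is left; about 2 N at the ball moves it.

How it is judged:
On the way, in this order (a step that is already met when the one before it is completed fails the run):
1. the guard is lifted past upright while the lever is still off (value of joint guard above 1.6 rad and value of joint toggle below 0.3 rad), for 0.1 s.
2. the lever is pushed over to on while the guard stands open (value of joint toggle above 0.7 rad and value of joint guard above 1.3 rad), for 0.1 s.
At the end, for the whole second after the job is handed in: The guard is shut again (within 0.15 rad of level), the toggle lever is over to the left (joint above 0.7 of 0.9 rad), and both are at rest (value of joint guard below 0.15 rad and value of joint toggle above 0.7 rad and velocity of joint guard between -0.1 and 0.1 rad/s and velocity of joint toggle between -0.1 and 0.1 rad/s); the robot touches nothing.
It also fails if it takes over 64 s, if anything falls off the work surface, if the arm or the gripper's body presses on something with over 40 N, if the wrist force passes 120 N, or if a joint passes its speed limit or range.

## Working session

There is one attempt and no reset: what is moved stays moved. The work goes in short steps, Python scripts to look and compute and a tool call to move; the robot and the scene stay as the last step left them, time stands still between calls to the robot, and variables do not carry over. Pictures are saved under pics/ and viewed, at most 10 in all, crops included, and the job is handed in when it is done.

Besides the shell and the picture viewer there is one more tool, called after "Call:" in YAML: its name, and indented under it one key for each argument. step_arm: Moves the arm, as the interface text tells. Shifts and turns lie within -1 to 1; 1 stands for 60 cm of shift or pi rad of turn. Its arguments: {"type":"object","properties":{"rows":{"type":"array"},"jaw":{"type":"number"},"squeeze":{"type":"number"}},"required":["rows"]}

```bash
mkdir -p pics; ls
python3 - <<'E'
from bench import r, eyes
import cv2
for n in("scene","top"):
    cv2.imwrite(f"pics/{n}0.png",eyes.grab_frame(n)[:,:,::-1]); c=eyes.camera_info(n); print(c["mtx"],c["extrinsics"])
o=r.get_obs(); print(o["tcp_pos"],o["orientation"],o["contact_force"],o["grip_width"])
E
```

```text
pics
[[543.85957232   0.         320.17016466]
 [  0.         543.85957232 244.83596507]
 [  0.           0.           1.        ]] [[ 0.37026347  0.5497022  -0.74882071  1.11192774]
 [ 0.92886655 -0.2099137   0.30519365 -0.24316104]
 [ 0.0105779  -0.80855657 -0.58832337  0.5552805 ]
 [ 0.          0.          0.          1.        ]]
[[526.48501054   0.         316.68367355]
 [  0.         526.48501054 243.92439443]
 [  0.           0.           1.        ]] [[-8.03095770e-03 -9.95932416e-01  8.97447811e-02  4.42703111e-01]
 [-9.99967604e-01  8.04722381e-03 -1.80584043e-04 -2.57521590e-02]
 [-5.42346837e-04 -8.97433240e-02 -9.95964779e-01  9.09187062e-01]
 [ 0.00000000e+00  0.00000000e+00  0.00000000e+00  1.00000000e+00]]
[0.16215144 0.65470829 0.24439864] [-3.80303628e-01 -3.11843176e+00  2.66266408e-03] [-0.18816231  0.00291817 -1.03646747] 0.08524066891471999
```

View pics/scene0.png

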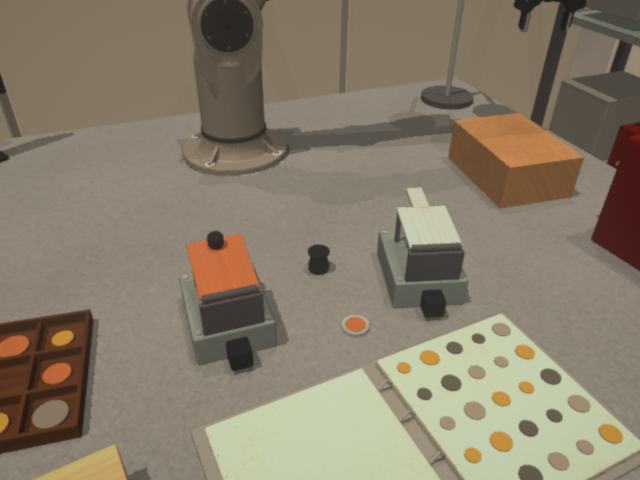

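View pics/top0.png

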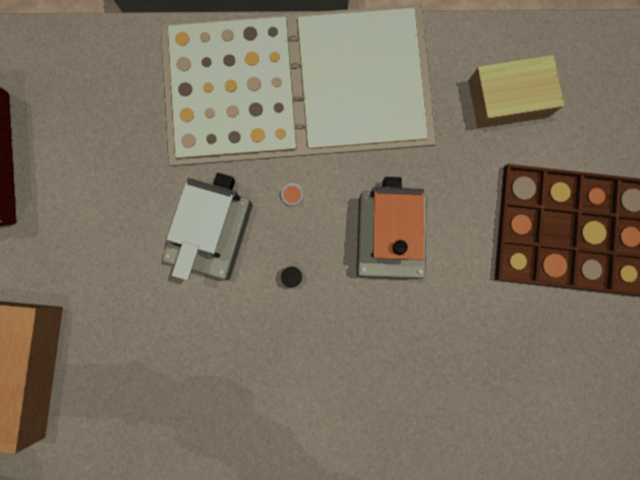

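The tab box is at about (208,232) in the top view and (425,262) in the scene view. The knob box (orange guard) is the neighbour. Next I'll enlarge the tab box in both views.

Run:
```python
import cv2,numpy as np
a=cv2.imread("pics/top0.png")[165:290,150:265]; b=cv2.imread("pics/scene0.png")[180:325,370:475]
f=lambda i:cv2.resize(i,(400,int(400*i.shape[0]/i.shape[1])),interpolation=cv2.INTER_CUBIC)
a,b=f(a),f(b); h=max(len(a),len(b)); o=np.zeros((h,800,3),np.uint8); o[:len(a),:400]=a;o[:len(b),400:]=b
cv2.imwrite("pics/crop.png",o); print(a.shape,b.shape)
```

```text
(434, 400, 3) (552, 400, 3)
```

View pics/crop.png

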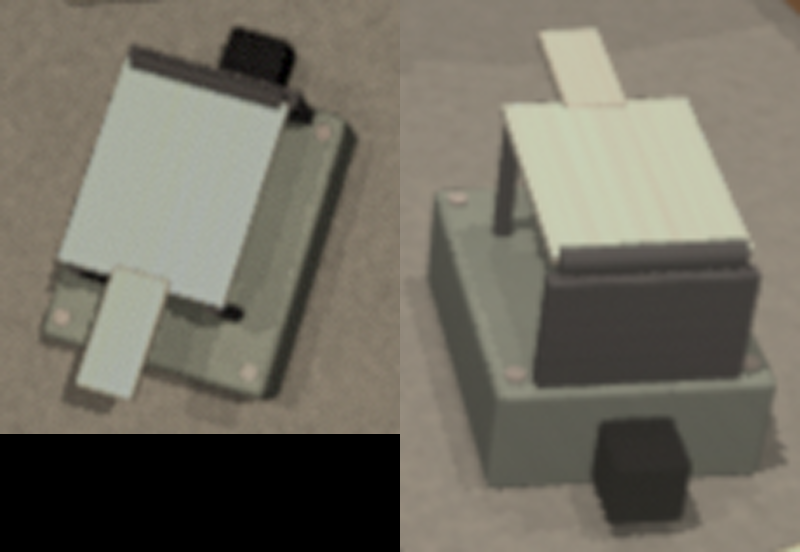

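The top crop shows the tab's end at about (78,385)–(133,398). In the scene crop it is at about (540,33)–(598,29). The flap corners are clear in both, and a dark post stands under the near right (-y) corner. I'll triangulate these points.

```bash
cat > h.py <<'E'
import numpy as np,cv2
from bench import r,eyes
def P(n):
    c=eyes.camera_info(n); return c["mtx"]@np.linalg.inv(c["extrinsics"])[:3]
def tri(top,sc):
    X=cv2.triangulatePoints(P("top"),P("scene"),np.array(top,float).T.copy(),np.array(sc,float).T.copy()); return (X[:3]/X[3]).T
def plane(n,uv,z):
    c=eyes.camera_info(n); E=c["extrinsics"]; d=np.c_[np.array(uv,float),np.ones(len(uv))]@np.linalg.inv(c["mtx"]).T@E[:3,:3].T
    return E[:3,3]+d*((z-E[2,3])/d[:,2])[:,None]
ct=lambda u:np.array(u,float)/(400/115)+[150,165]
cs=lambda u:(np.array(u,float)-[400,0])/(400/105)+[370,180]
E
python3 - <<'E'
from h import *
np.set_printoptions(precision=4,suppress=True)
t=[(78,385),(133,398),(60,260),(220,308),(128,66),(287,106)]
s=[(598,29),(540,33),(688,100),(503,103),(748,242),(558,250)]
X=tri(ct(t),cs(s)); print(X)
B=plane("top",ct([(43,335),(262,394),(350,122)]),.05); print(B)
e=X[0]+X[1]-X[4]-X[5]; y1=np.arctan2(-e[1],-e[0]); w=X[0]-X[1]; print("yaws",y1)
for a,b in((0,1),(2,3),(4,5)): d=X[a]-X[b]; print(np.arctan2(-d[0],d[1]),np.linalg.norm(d))
d=B[0]-B[1]; print(np.arctan2(-d[0],d[1]),np.linalg.norm(d)); d=B[2]-B[1]; print(np.arctan2(d[1],d[0]),np.linalg.norm(d))
print("centre",(B[0]+B[2])/2)
E
```

```text
[[0.4686 0.1924 0.118 ]
 [0.4626 0.1684 0.1178]
 [0.5235 0.2027 0.1126]
 [0.5012 0.1313 0.1142]
 [0.6101 0.1751 0.1076]
 [0.5914 0.1046 0.1095]]
[[0.4936 0.2265 0.05  ]
 [0.4651 0.1234 0.05  ]
 [0.5937 0.0826 0.05  ]]
yaws -0.291492695399939
-0.24257598416600637 0.024786337506840977
-0.30217192063499154 0.07485879746969312
-0.2594161956106579 0.07292033175050408
-0.2696759620517988 0.10695777335817054
-0.3073369037663014 0.1348729458837946
centre [0.5437 0.1545 0.05  ]
```

Guard is about 0.06 rad ajar, box yaw is about -0.285, centre about (0.5435, 0.156), hinge about (0.601, 0.140), and grip point about (0.482, 0.175, 0.112). The tool's yaw is already nearly right, so I'll move above the tab.

Call:
step_arm:
  rows:
    - [0.532,-0.8,0.03,0,0,-0.014]
    - [0.532,-0.8,0.03,0,0,-0.014]
    - [0.532,-0.8,0.03,0,0,-0.014]
    - [0.532,-0.8,0.03,0,0,-0.014]
    - [0.532,-0.8,0.03,0,0,-0.014]
  jaw: 0.35
  squeeze: 25

```text
clock: 0.52
tcp_pos: [0.2783, 0.4798, 0.2515]
orientation: [-0.449, -3.109, 0.001]
contact_force: [0.7, -0.6, 0.0]
grip_width: 0.0553
gripper_force: 0.0
```

Call:
step_arm:
  rows:
    - [0.338,-0.508,-0.07,0,0,0]
    - [0.338,-0.508,-0.07,0,0,0]
    - [0.338,-0.508,-0.07,0,0,0]
    - [0.338,-0.508,-0.07,0,0,0]
    - [0.338,-0.508,-0.07,0,0,0]

```text
clock: 0.93
tcp_pos: [0.3928, 0.3075, 0.2278]
orientation: [-0.449, -3.109, 0.0]
contact_force: [-0.5, 0.7, 0.7]
grip_width: 0.0554
gripper_force: 0.0
```

Call:
step_arm:
  rows:
    - [0.145,-0.219,-0.025,0,0,0]
    - [0.145,-0.219,-0.025,0,0,0]
    - [0.145,-0.219,-0.025,0,0,0]
    - [0.145,-0.219,-0.025,0,0,0]
    - [0.145,-0.219,-0.025,0,0,0]

```text
clock: 1.35
tcp_pos: [0.4822, 0.1706, 0.2126]
orientation: [0.465, 3.106, -0.005]
contact_force: [-0.2, -0.3, 0.5]
grip_width: 0.0554
gripper_force: 0.0
```

Run:
```python
from h import *
t=eyes.grab_frame("top")[140:310,110:280,::-1];s=eyes.grab_frame("scene")[60:330,340:540,::-1]
o=np.zeros((540,800,3),np.uint8);o[:400,:400]=cv2.resize(t,(400,400));o[:,400:]=cv2.resize(s,(400,540));cv2.imwrite("pics/c2.png",o)
o=r.get_obs();print(o["tcp_pos"],o["orientation"],o["joints"])
```

```text
[0.47954396 0.17659261 0.21269503] [-4.54592784e-01 -3.10791624e+00  1.09822100e-03] [-0.7116711   0.24707676  0.27824959  1.99221795 -0.08460974  0.91406696
  0.89065134]
```

View pics/c2.png

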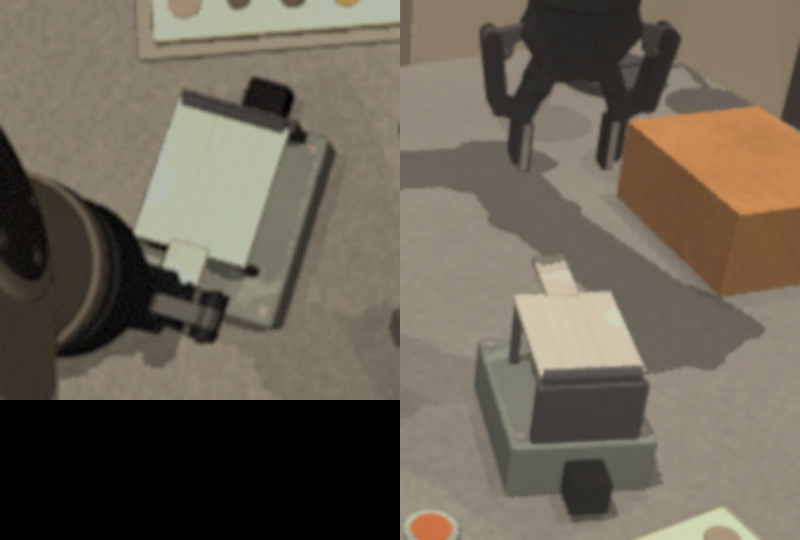

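The crop shows the gripper above the tab, with its fingers at (520,150) and (612,140) in the scene crop straddling the tab's line. Now I'll descend and grip.

Call:
step_arm:
  rows:
    - [0.003,-0.002,-0.06,0,0,0]
    - [0.003,-0.002,-0.12,0,0,0]
    - [0.003,-0.002,-0.176,0,0,0]
    - [0.003,-0.002,-0.176,0,0,0]
    - [0.003,-0.002,-0.176,0,0,0]

```text
clock: 1.87
tcp_pos: [0.4793, 0.1777, 0.1066]
orientation: [-0.445, -3.106, 0.003]
contact_force: [0.9, 0.5, 0.6]
grip_width: 0.0552
gripper_force: 0.0
```

Call:
step_arm:
  rows:
    - [0,0,0,0,0,0]
    - [0,0,0,0,0,0]
    - [0,0,0,0,0,0]
    - [0,0,0,0,0,0]
    - [0,0,0,0,0,0]
  jaw: 1
  squeeze: 20

```text
clock: 2.28
tcp_pos: [0.4816, 0.1764, 0.1087]
orientation: [0.449, 3.108, 0.001]
contact_force: [-0.3, -4.7, 0.8]
grip_width: 0.0256
gripper_force: 25.7
```

Call:
step_arm:
  rows:
    - [0.0035,-0.001,0.0267,0,0,0]
    - [0.0116,-0.0034,0.0567,0,0,0]
    - [0.0239,-0.007,0.085,0,0,0]
    - [0.0402,-0.0118,0.1112,0,0,0]
    - [0.06,-0.0176,0.1345,0,0,0]

```text
clock: 2.7
tcp_pos: [0.5152, 0.1663, 0.1888]
orientation: [-0.448, -3.106, 0.001]
contact_force: [-2.5, -1.4, -5.1]
grip_width: 0.025
gripper_force: 26.2
```

Tracking well, so I'll continue the arc.

Call:
step_arm:
  rows:
    - [0.0229,-0.0067,0.0199,0,0,0]
    - [0.0485,-0.0142,0.0361,0,0,0]
    - [0.076,-0.0223,0.0481,0,0,0]
    - [0.105,-0.0307,0.0557,0,0,0]
    - [0.1347,-0.0394,0.0587,0,0,0]

```text
clock: 3.12
tcp_pos: [0.597, 0.142, 0.225]
orientation: [-0.449, -3.106, 0.0]
contact_force: [-5.7, -3.9, 3.6]
grip_width: 0.0256
gripper_force: 31.2
```

Call:
step_arm:
  rows:
    - [0.0298,-0.0087,-0.0017,0,0,0]
    - [0.0591,-0.0173,-0.008,0,0,0]
    - [0.0779,-0.0228,-0.0147,0,0,0]
    - [0.0779,-0.0228,-0.0147,0,0,0]
    - [0.0779,-0.0228,-0.0147,0,0,0]

```text
clock: 3.53
tcp_pos: [0.6467, 0.1271, 0.2164]
orientation: [0.452, 3.105, -0.001]
contact_force: [0.1, -5.5, 5.6]
grip_width: 0.0255
gripper_force: 30.1
```

Guard is at about 1.94 rad. I'll release it and rise.

Call:
step_arm:
  rows:
    - [0,0,0,0,0,0]
    - [0,0,0,0,0,0]
    - [0,0,0,0,0,0]
    - [0,0,0,0,0,0]
  jaw: 0.35

```text
clock: 3.87
tcp_pos: [0.6443, 0.1299, 0.2146]
orientation: [-0.447, -3.109, -0.001]
contact_force: [1.0, 0.2, -0.2]
grip_width: 0.0556
gripper_force: 0.0
```

Call:
step_arm:
  rows:
    - [0,0,0.05,0,0,0]
    - [0,0,0.1,0,0,0]
    - [0,0,0.1,0,0,0]
    - [-0.065,0.019,0.1,0,0,0]
    - [-0.13,0.038,0.1,0,0,0]

```text
clock: 4.28
tcp_pos: [0.5669, 0.1514, 0.2744]
orientation: [0.452, 3.107, -0.0]
contact_force: [-0.7, 1.7, -0.2]
grip_width: 0.0556
gripper_force: 0.0
```

Call:
step_arm:
  rows:
    - [-0.065,0.019,0,0,0,0]
    - [-0.13,0.038,0,0,0,0]
    - [-0.19,0.06,0,0,0,0]
    - [-0.25,0.12,0,0,0,0]
    - [-0.25,0.17,0,0,0,0]
  jaw: 1

```text
clock: 4.7
tcp_pos: [0.4121, 0.2528, 0.2747]
orientation: [-0.45, -3.107, 0.0]
contact_force: [1.3, 0.1, 0.3]
grip_width: -0.0001
gripper_force: 0.0
```

Run:
```python
from h import *
t=eyes.grab_frame("top")[150:300,130:280,::-1];s=eyes.grab_frame("scene")[130:330,370:518,::-1]
o=np.zeros((540,800,3),np.uint8);o[:400,:400]=cv2.resize(t,(400,400),interpolation=2);o[:,400:]=cv2.resize(s,(400,540),interpolation=2);cv2.imwrite("pics/c3.png",o)
o=r.get_obs();print(o["tcp_pos"],o["clock"],o["grip_width"])
```

```text
[0.41363598 0.26021798 0.27508825] 4.8 0.00012401599171603167
```

View pics/c3.png

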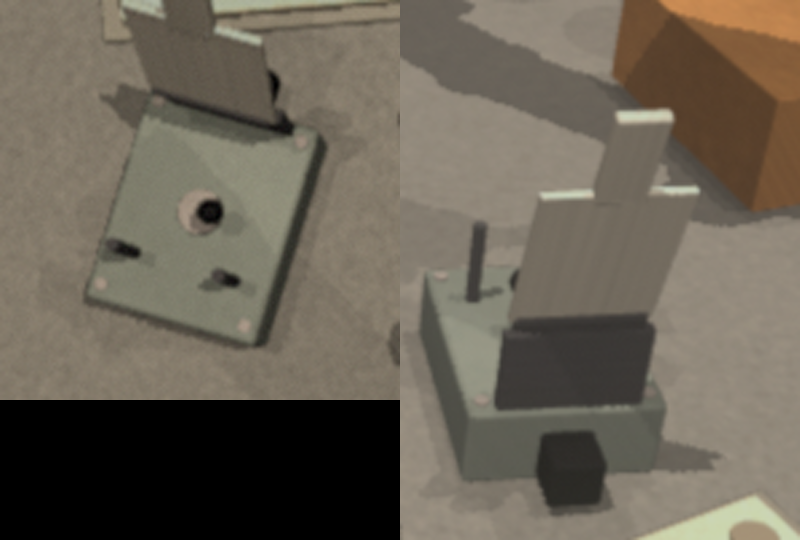

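The crop shows the guard standing well open. The black ball at crop (209,212) leans right, at about (0.539, 0.144), as predicted. The two rest posts at (125,248) and (225,280) are clear of the lever's sweep. I'll move to the lever's right side.

Call:
step_arm:
  rows:
    - [0.191,-0.262,0,0,0,0]
    - [0.191,-0.262,0,0,0,0]
    - [0.191,-0.262,0,0,0,0]
    - [0.191,-0.262,0,0,0,0]
    - [0.191,-0.262,0,0,0,0]

```text
clock: 5.22
tcp_pos: [0.5332, 0.0926, 0.2749]
orientation: [0.453, 3.107, -0.001]
contact_force: [-0.1, 0.4, 0.5]
grip_width: -0.0001
gripper_force: 0.0
```

Call:
step_arm:
  rows:
    - [0,0,-0.06,0,0,0]
    - [0,0,-0.12,0,0,0]
    - [0,0,-0.18,0,0,0]
    - [0,0,-0.23,0,0,0]
    - [0,0,-0.23,0,0,0]

```text
clock: 5.63
tcp_pos: [0.5274, 0.0957, 0.1313]
orientation: [-0.447, -3.101, 0.007]
contact_force: [-0.3, -0.6, 0.4]
grip_width: -0.0002
gripper_force: 0.0
```

Run:
```python
from h import *
o=r.get_obs();print(o["tcp_pos"],o["orientation"],o["clock"],o["contact_force"])
```

```text
[0.52742344 0.09572182 0.13127899] [-0.44706723 -3.10084939  0.00712228] 5.6333 [-0.27881725 -0.622114    0.41348975]
```

Call:
step_arm:
  rows:
    - [0,0,-0.04,0,0,0]
    - [0,0,-0.078,0,0,0]
    - [0,0,-0.078,0,0,0]

```text
clock: 5.88
tcp_pos: [0.5298, 0.0965, 0.088]
orientation: [-0.448, -3.106, 0.003]
contact_force: [-0.7, -0.3, -0.1]
grip_width: -0.0003
gripper_force: 0.0
```

Call:
step_arm:
  rows:
    - [0.005,0.016,0,0,0,0]
    - [0.01,0.034,0,0,0,0]
    - [0.015,0.05,0,0,0,0]
    - [0.02,0.067,0,0,0,0]
    - [0.02,0.067,0,0,0,0]

```text
clock: 6.3
tcp_pos: [0.5455, 0.1402, 0.092]
orientation: [0.444, 3.106, 0.005]
contact_force: [0.8, -0.4, 0.5]
grip_width: -0.0003
gripper_force: 0.1
```

Call:
step_arm:
  rows:
    - [0.001,0.008,-0.005,0,0,0]
    - [0.002,0.016,-0.01,0,0,0]
    - [0.002,0.016,-0.01,0,0,0]

```text
clock: 6.55
tcp_pos: [0.5442, 0.1477, 0.0835]
orientation: [-0.447, -3.109, -0.001]
contact_force: [-0.3, -0.4, 0.0]
grip_width: 0.0004
gripper_force: 0.0
```

Run:
```python
from h import *
t=eyes.grab_frame("top")[150:300,130:280,::-1];s=eyes.grab_frame("scene")[130:330,370:518,::-1]
o=np.zeros((540,800,3),np.uint8);o[:400,:400]=cv2.resize(t,(400,400),interpolation=2);o[:,400:]=cv2.resize(s,(400,540),interpolation=2);cv2.imwrite("pics/c4.png",o)
o=r.get_obs();print(o["tcp_pos"],o["clock"],o["contact_force"])
```

```text
[0.5440571  0.14699054 0.08351057] 6.65 [ 0.63329993  0.14700511 -0.23021682]
```

View pics/c4.png

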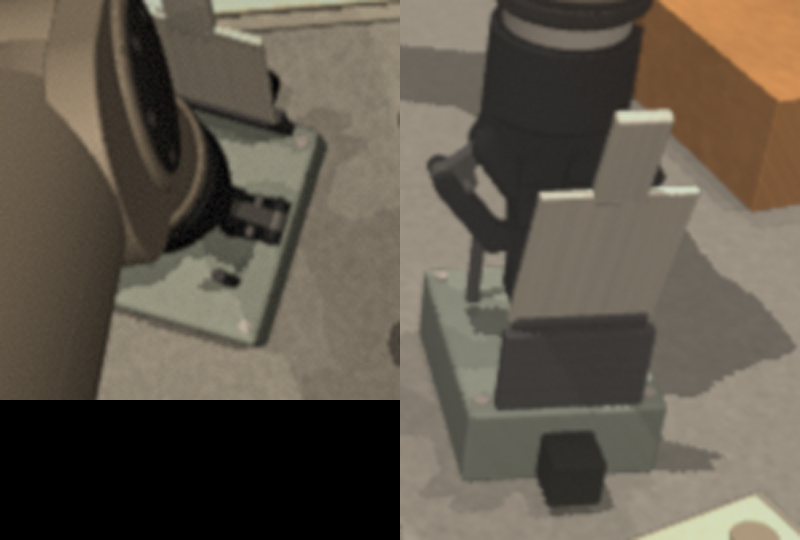

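The gripper hides the lever from both cameras, so I'll push on in small steps until the end stop is felt.

Call:
step_arm:
  rows:
    - [0.001,0.005,0,0,0,0]
    - [0.002,0.01,0,0,0,0]
    - [0.002,0.01,0,0,0,0]

```text
clock: 6.9
tcp_pos: [0.5451, 0.1514, 0.0833]
orientation: [-0.45, -3.108, 0.003]
contact_force: [0.1, -3.4, -0.3]
grip_width: 0.0002
gripper_force: 1.4
```

Call:
step_arm:
  rows:
    - [0.001,0.005,0,0,0,0]
    - [0.002,0.01,0,0,0,0]
    - [0.002,0.01,0,0,0,0]

```text
clock: 7.15
tcp_pos: [0.5453, 0.1522, 0.0831]
orientation: [-0.455, -3.105, 0.012]
contact_force: [-3.1, -15.5, 4.2]
grip_width: -0.0
gripper_force: 8.1
```

End stop felt (about 16 N). I'll back off, rise, and move out of the view.

Call:
step_arm:
  rows:
    - [-0.01,-0.034,0,0,0,0]
    - [-0.015,-0.05,0,0,0,0]
    - [-0.015,-0.05,0.06,0,0,0]
    - [-0.015,-0.05,0.12,0,0,0]
    - [-0.015,-0.05,0.18,0,0,0]

```text
clock: 7.57
tcp_pos: [0.5374, 0.1286, 0.1929]
orientation: [-0.449, -3.108, -0.0]
contact_force: [1.1, 0.5, -0.6]
grip_width: 0.0
gripper_force: 0.0
```

Call:
step_arm:
  rows:
    - [0,0,0.06,0,0,0]
    - [0,0,0.12,0,0,0]
    - [-0.05,0.05,0.14,0,0,0]
    - [-0.1,0.1,0.14,0,0,0]
    - [-0.15,0.15,0.14,0,0,0]
  jaw: 0.35

```text
clock: 7.98
tcp_pos: [0.4503, 0.2171, 0.2776]
orientation: [0.452, 3.106, 0.006]
contact_force: [0.5, 1.9, -0.9]
grip_width: 0.0556
gripper_force: 0.0
```

Call:
step_arm:
  rows:
    - [-0.04,0.05,0,0,0,0]
    - [-0.05,0.1,0,0,0,0]
    - [-0.05,0.15,0,0,0,0]

```text
clock: 8.23
tcp_pos: [0.4179, 0.308, 0.2765]
orientation: [-0.445, -3.109, -0.003]
contact_force: [1.2, 1.2, 0.4]
grip_width: 0.0553
gripper_force: 0.0
```

Run:
```python
from h import *
t=eyes.grab_frame("top")[150:300,130:280,::-1];s=eyes.grab_frame("scene")[130:330,370:518,::-1]
o=np.zeros((540,800,3),np.uint8);o[:400,:400]=cv2.resize(t,(400,400),interpolation=2);o[:,400:]=cv2.resize(s,(400,540),interpolation=2);cv2.imwrite("pics/c5.png",o)
o=r.get_obs();print(o["tcp_pos"],o["orientation"],o["clock"],o["contact_force"],o["joints"])
```

```text
[0.41852599 0.31195815 0.27619284] [-0.43593584 -3.11103557 -0.00564484] 8.3333 [-1.01548595 -0.50686273 -0.61426372] [-0.94163685  0.19078666  0.21110768  1.89557968 -0.0484265   1.05720923
  0.58180574]
```

View pics/c5.png

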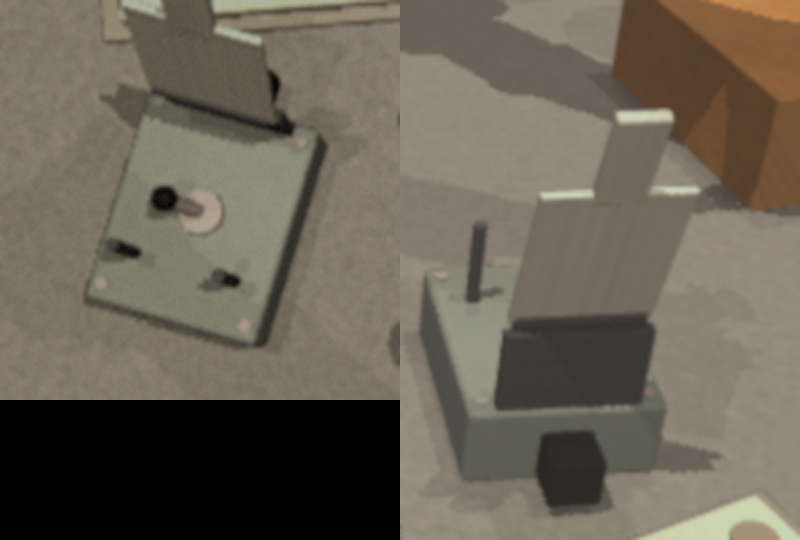

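The lever now leans left, with the ball at crop (165,198), and the guard hasn't moved. I'll return to above the tab.

Call:
step_arm:
  rows:
    - [0.378,-0.306,0.02,0,0,0]
    - [0.378,-0.306,0.02,0,0,0]
    - [0.378,-0.306,0.02,0,0,0]
    - [0.378,-0.306,0.02,0,0,0]
    - [0.378,-0.306,0.02,0,0,0]

```text
clock: 8.75
tcp_pos: [0.5836, 0.1733, 0.2847]
orientation: [0.449, 3.109, 0.001]
contact_force: [0.5, 1.4, 0.4]
grip_width: 0.0557
gripper_force: 0.0
```

Run:
```python
from h import *
o=r.get_obs();print(o["tcp_pos"],o["orientation"])
```

```text
[0.58363391 0.17330758 0.28474736] [4.48512032e-01 3.10898474e+00 1.41480387e-03]
```

Call:
step_arm:
  rows:
    - [0.05,-0.037,0,0,0,0]
    - [0.103,-0.075,0,0,0,0]
    - [0.103,-0.075,0,0,0,0]
    - [0.103,-0.075,0,0,0,0]

```text
clock: 9.08
tcp_pos: [0.6456, 0.1267, 0.2839]
orientation: [0.457, 3.108, -0.002]
contact_force: [-0.6, 0.6, 0.3]
grip_width: 0.0556
gripper_force: 0.0
```

Run:
```python
from h import *
o=r.get_obs();print(o["tcp_pos"],o["orientation"])
```

```text
[0.64555185 0.12674038 0.28393474] [ 4.56556059e-01  3.10782121e+00 -1.57257685e-03]
```

Descend 68 mm, then grip.

Call:
step_arm:
  rows:
    - [0,0.002,-0.05,0,0,0]
    - [0,0.002,-0.1,0,0,0]
    - [0,0.002,-0.114,0,0,0]
    - [0,0.002,-0.114,0,0,0]

```text
clock: 9.42
tcp_pos: [0.6416, 0.1319, 0.2133]
orientation: [-0.446, -3.104, 0.003]
contact_force: [0.3, -0.4, -0.1]
grip_width: 0.0553
gripper_force: 0.0
```

Call:
step_arm:
  rows:
    - [0,0,0,0,0,0]
    - [0,0,0,0,0,0]
    - [0,0,0,0,0,0]
    - [0,0,0,0,0,0]
    - [0,0,0,0,0,0]
  jaw: 1

```text
clock: 9.83
tcp_pos: [0.6448, 0.1277, 0.2182]
orientation: [0.453, 3.107, -0.004]
contact_force: [-2.2, -6.4, 2.3]
grip_width: 0.0253
gripper_force: 24.2
```

Call:
step_arm:
  rows:
    - [-0.0188,0.0055,0.0067,0,0,0]
    - [-0.0481,0.0141,0.013,0,0,0]
    - [-0.0779,0.0228,0.0147,0,0,0]
    - [-0.1076,0.0315,0.0117,0,0,0]
    - [-0.1366,0.0399,0.0041,0,0,0]

```text
clock: 10.25
tcp_pos: [0.5632, 0.152, 0.2201]
orientation: [0.453, 3.104, -0.002]
contact_force: [4.5, -5.9, -6.2]
grip_width: 0.0253
gripper_force: 21.4
```

Call:
step_arm:
  rows:
    - [-0.0275,0.0081,-0.012,0,0,0]
    - [-0.0531,0.0156,-0.0282,0,0,0]
    - [-0.076,0.0223,-0.0481,0,0,0]
    - [-0.0958,0.0281,-0.0714,0,0,0]
    - [-0.1121,0.0329,-0.0976,0,0,0]

```text
clock: 10.67
tcp_pos: [0.4954, 0.1724, 0.1614]
orientation: [0.452, 3.106, -0.001]
contact_force: [0.7, -6.7, 0.1]
grip_width: 0.0258
gripper_force: 19.6
```

Call:
step_arm:
  rows:
    - [-0.0123,0.0036,-0.0283,0,0,0]
    - [-0.0204,0.006,-0.0583,0,0,0]
    - [-0.0239,0.007,-0.085,0,0,0]
    - [-0.0239,0.007,-0.085,0,0,0]

```text
clock: 11.0
tcp_pos: [0.4799, 0.1769, 0.1078]
orientation: [-0.451, -3.108, 0.004]
contact_force: [-0.9, -4.3, -0.7]
grip_width: 0.0252
gripper_force: 19.7
```

Call:
step_arm:
  rows:
    - [0,0,-0.004,0,0,0]
    - [0,0,-0.008,0,0,0]
    - [0,0,-0.012,0,0,0]
    - [0,0,-0.012,0,0,0]
    - [0,0,-0.012,0,0,0]

```text
clock: 11.42
tcp_pos: [0.4798, 0.177, 0.1023]
orientation: [-0.451, -3.107, 0.003]
contact_force: [-4.3, -6.1, 0.1]
grip_width: 0.0256
gripper_force: 19.8
```

Call:
step_arm:
  rows:
    - [0,0,-0.004,0,0,0]
    - [0,0,-0.008,0,0,0]
    - [0,0,-0.008,0,0,0]

```text
clock: 11.67
tcp_pos: [0.48, 0.177, 0.0988]
orientation: [-0.451, -3.107, 0.002]
contact_force: [-7.8, -6.2, 14.0]
grip_width: 0.0256
gripper_force: 21.4
```

Firm stop at the shut position (14 N upward). I'll release, rise and check.

Call:
step_arm:
  rows:
    - [0,0,0,0,0,0]
    - [0,0,0,0,0,0]
    - [0,0,0,0,0,0]
    - [0,0,0,0,0,0]
    - [0,0,0,0,0,0]
  jaw: 0.35

```text
clock: 12.08
tcp_pos: [0.481, 0.1793, 0.0972]
orientation: [0.448, 3.109, 0.001]
contact_force: [-0.8, 0.1, 0.2]
grip_width: 0.0554
gripper_force: 0.0
```

Call:
step_arm:
  rows:
    - [0,0,0.03,0,0,0]
    - [0,0,0.09,0,0,0]
    - [0,0,0.15,0,0,0]
    - [0,0,0.2,0,0,0]
    - [-0.03,0.04,0.25,0,0,0]

```text
clock: 12.5
tcp_pos: [0.4658, 0.1981, 0.2486]
orientation: [0.461, 3.104, -0.001]
contact_force: [0.4, 0.6, 0.4]
grip_width: 0.0557
gripper_force: 0.0
```

Call:
step_arm:
  rows:
    - [-0.03,0.05,0,0,0,0]
    - [-0.06,0.1,0,0,0,0]
    - [-0.06,0.15,0,0,0,0]
    - [-0.06,0.2,0,0,0,0]
    - [-0.06,0.2,0,0,0,0]

```text
clock: 12.92
tcp_pos: [0.4251, 0.3294, 0.2465]
orientation: [-0.436, -3.111, -0.006]
contact_force: [-0.5, 0.9, 0.9]
grip_width: 0.0555
gripper_force: 0.0
```

Run:
```python
from h import *
t=eyes.grab_frame("top")[150:300,130:280,::-1];s=eyes.grab_frame("scene")[130:330,370:518,::-1]
o=np.zeros((540,800,3),np.uint8);o[:400,:400]=cv2.resize(t,(400,400),interpolation=2);o[:,400:]=cv2.resize(s,(400,540),interpolation=2);cv2.imwrite("pics/c6.png",o)
o=r.get_obs();print(o["tcp_pos"],o["clock"],o["contact_force"])
```

```text
[0.42641949 0.32357588 0.24606298] 13.0167 [ 0.70892685 -0.61634962  0.79765587]
```

View pics/c6.png

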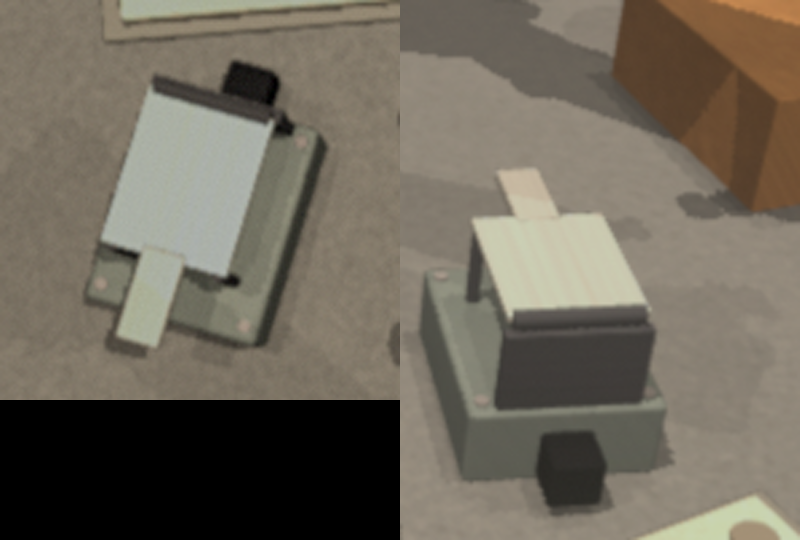

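The guard lies level on its post, with the tab at crop (150,300), and the gripper is clear. Handing in.

```bash
python3 -c "
from bench import r
print(r.hand_in())"
```

```text
the job is handed in; nothing more can be done
None
```

I lifted the guard to about 1.94 rad, pushed the lever left to its end stop, lowered the guard until it stopped firmly at shut, and handed the job in at about 13 s; the hand-in call returned no verdict.

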